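# Refit the blade pack of the tomato slicer

### The arm

A 6-joint arm with a two-finger parallel gripper is mounted at the origin on the work surface. World frame = base frame: x ahead of the robot, y to its left, z up, the work surface at z = 0. Lengths are in m, angles in degrees, forces in N, time in s.
With the tool pointing down it reaches from about 0.35 to 0.775 m from the base axis. Payload 5.5 kg.
Tool frame: the origin (TCP) lies midway between the tips of the shut fingers; the grasp point (between the pads) lies 19 mm behind it; z points along the fingers, y is the line along which they close (so a half turn about z gives the same grasp; the last joint's range is limited). The gripper opens to 85 mm and grips with 20 to 120 N. Pads are 22 mm wide; open, the fingers measure 114 mm over their backs; the gripper's body (76 mm by 85 mm) begins 54 mm behind the grasp point. The pads swing forward as they close: fully open they stand 13 mm farther back than shut.
Start: joints at [-80.535, 17.945, 2.641, 74.691, 0, 82.002], TCP at [0.173, -0.549, 0.231] pointing down, gripper open.
Joint ranges: [-158.12, 158.12], [-49.38, 96.58], [-58.88, 72.47], [-126.05, 133.96], [-84.25, 85.87], [-180, 180]. Speed limits (degrees/s): [147.25, 147.25, 180, 180, 180, 180].

### API

Orientations are given as a 3x3 rotation matrix whose columns are the frame's x, y, z axes.
In Python, from plant import arm gives the robot as it stands.
- The arm moves only by the tool move_arm, never from a script. Its argument "moves" is a list of rows, each a list of 5 numbers: the shift along the world's x, y, z in mm, then the turn about the world's z in rad, then the finger opening in mm, from 0 to 85.4. A call has 1 to 12 rows; each row is the pose to reach, as a shift and turn from the pose commanded when the call began; what a row does not reach only later rows make up. A row lasts 1/8 s, in which the tool goes at most 62.5 mm and 10.7 degrees, less where a joint would pass 70% of its speed; a pose out of reach is approached as far as the arm can. A call with a gripper value outside its range is refused whole. The fingers move at their own pace and stop on an object; "squeeze" is the grip in N (left out, the last holds). Time passes only in rows, so rows that repeat a pose let the fingers close. It gives the time, the measured TCP pose, the force, the opening and the grip force at its end, in the units of the state.
- arm.sense(): the state, without advancing time (a new reading comes with each control period).
- arm.get_image(name): name is "scene" or "side" or "wrist"; returns a dict with "color" (384x512x3 uint8, red, green, blue), "depth" (384x512 float32, m along the optical axis (not along the pixel's ray), 0 where there is no reading), "fx", "fy", "cx", "cy" (pixels), "k1" (the pictures are not rectified: a ray, as slopes to the right and down, at radius r is drawn at 1 + k1 r^2 times it, then the intrinsics apply), "R" (3x3) and "t" (3): a world point X has camera coordinates R X + t; the wrist camera has in their place "tool_from_camera" (4x4, takes a point from camera to tool coordinates, whose origin is the TCP and whose axes are the flange's). Camera axes: x right, y down, z forward; pixel columns grow to the right and rows downward; lengths in m; the calibration is good to about 2 mm. A picture is of the moment at which its call begins: read the wrist's pose just before it.
- arm.close_job(): hands the job in; it is judged then, once.
Trained networks look in a picture, given as the dict that the camera call returned (one of the last four; its "shot" number tells which), for a name from the list of things; names that differ only in an ending like _2 or _b are one class to them, and where a whole thing is asked for, a point or a joint stands for the part that bears it (a point fixed in the world has none). Each returns a list of dicts, best first, with "p" (0 to 1); they miss things now and then, are a little off and sometimes report something else, mostly with a low value. They report only what shows in the picture. A call takes as long as a camera call.
- arm.search_frame(picture, label): "box" ([left, top, right, bottom] in pixels, round what is visible of it).
The state is a dict: "t": time; "joints": joint angles; "dq": joint speeds; "effort": joint torques, N m; "position": TCP position; "tool_rot": TCP orientation; "ft_force": force on the tool from outside, world axes, zero at the start; "ft_torque": the same for the moment, N m; "width": opening from 0.0 (shut) to 1.0 (fully open); "gripper_force": force on a finger pad.
Only numpy, scipy, OpenCV 4.12 (cv2) and the standard library are available. Lean on these libraries where they do the work, as an engineer would, in place of code of your own. Each camera call takes 0.05 s, during which the arm holds its last target. There are 200 camera calls.

### The job

The tomato slicer's blade pack has been washed and set back on its rails, a little short of its place. Without picking anything up, gently push the pack along the rails with a fingertip until it is fully home against its two lugs, with its ear round the stud, and then run the loose wing nut down, not gripping it but stroking its wings round clockwise with a fingertip, until it is finger-tight on the ear. Leave the pusher and everything else on the counter where they are.

Things in the scene. Friction and masses are not known exactly. Their poses are not given: they have to be found in the camera images.
- slicer: A low cast-aluminium tomato slicer, fixed to the counter. Origin on the counter under the middle of the blade pack's proper place. Its x axis points the way fruit is pushed (pusher at -x, outlet at +x), y to the left of that, z up. Two rails run along x at y = +75 and -75 mm, from x = -235 to +78 mm, their tops 50 mm above the counter.
- lugs (a point): Point midway between the slicer's two stop lugs, in the plane of their rear faces, at rail-top height. The lugs stand on the rails at 64 to 88 mm to either side (y) of it, are 18 mm deep, and reach 55 mm above the rails. Axes as the slicer's.
- pack: The blade pack, loose on the rails (about 0.6 kg): ten thin level blades between two end blocks, 168 mm across (y) and 80 mm high; blocks 30 mm deep (x). Its 120 mm long shoes slide along the rails with 2 mm side play. Origin under its middle at rail-top height; axes as the slicer's. Home it is at x = 0.5 mm in the slicer's frame; it starts 25 to 50 mm short. 3 to 8 N slides it.
- pack_bar (a point): Middle of the rear (-x) face of the blade pack's top bar, 74 mm above the rails. The bar is 132 mm long (y), 26 mm deep and 12 mm high (68 to 80 mm above the rails). Pushed here along the slicer's +x the pack slides without tipping.
- pack_ear (a point): Centre of the slot in the flat steel ear on the pack's -y end, on the ear's top face; with the pack home it lies at the stud. The ear is 6 mm thick, 60 mm long (y), and reaches 24 mm behind and 13 mm ahead of this point; the slot is 16 mm wide and opens to +x, so that it slips round the stud, under the loose wing nut.
- stud (a point): Point on the axis of the upright threaded stud on the slicer's -y side, at the height of the ear's top face (86 mm above the counter). In y it is 35 mm from the end block of the pack (130 mm high over the counter) and 31 mm from the lug. The stud is 11 mm thick and ends 33 mm above this point. Axes as the slicer's.
- nut (a joint): Angle (rad) of the wing nut on the stud: 0 is run down onto the ear, positive unscrewed (anticlockwise from above); it starts at 5.5 to 9.5. Right-hand thread: clockwise from above lowers it, 4 mm a turn. At 0 (and every pi) its two wings lie along the slicer's x axis. Turns easily (0.02 N m), stays where left; bearing on the ear it stiffens, finger-tight (about 6 N on a wing) at about -0.5.
- nut_foot (a point): Centre of the underside of the steel wing nut; its x axis runs along the wings. Flange 25 mm across and 3 mm thick, hub 19 mm across and 16 mm high; two upright wings, 60 mm from tip to tip and 6 mm thick, from 9 to 31 mm above this point.
- pusher_handle (a point): Top of the black handle of the slicer's pusher, parked on the rails behind the blade pack, 158 mm above the counter; the pusher's upright face is 44 mm further along the slicer's +x, 116 mm wide, its top 112 mm above the counter. Not needed.
- tomato1: Bystander: a ripe tomato, 67 mm across and 55 mm high, standing beside the slicer near the wing nut; origin under its middle.
- tomato2: Bystander: a second tomato, the same size, on the counter left of the slicer; origin under its middle.
- shaker: Bystander: a glass cheese shaker with a steel top, 66 mm across and 124 mm high, left of the slicer; origin under its middle.
- brush: Bystander: a washing-up brush, 210 x 34 x 36 mm, lying on the counter right of the slicer; origin under its middle.
- catchpan: Bystander: a shallow open steel pan, 108 x 162 x 28 mm, standing at the slicer's outlet, beyond the blade pack; origin under its middle.
- cutter: Bystander: a pizza wheel lying flat, 240 mm long, 25 mm high; origin under its middle.
- scraper: Bystander: a dough scraper with a wooden grip lying flat, 117 x 150 mm, 24 mm high; origin under its middle.

How it is judged (in metres and radians):
On the way:
1. the blade pack is pushed home against its lugs, its ear round the stud (x of pack in the frame of slicer above -0.002 m and z of pack in the frame of slicer below 0.053 m), for 0.2 s.
At the end, for the whole second after the job is handed in: The blade pack is home (within 2.5 mm of the lugs, down on its rails) and at rest, and the wing nut has been run down (within 0.5 rad of the ear's face), is still, and bears on the ear with more than 1 N (all of step 1 and value of joint nut below 0.5 rad and contact force between nut and pack above 1 N and velocity of joint nut between -0.05 and 0.05 rad/s and linear speed of pack below 0.02 m/s); the robot touches nothing.
It fails at once if the blade pack is lifted more than 10 mm or tipped more than 0.2 rad (z of pack in the frame of slicer above 0.06 m or angle between pack's own z axis and vertical above 0.2 rad).
It fails at once if the wing nut is gripped or forced (more than 36 N on it) (contact force between the fingers and nut above 36 N).
It fails at once if the blade pack is gripped hard or rammed (more than 60 N on it) (contact force between the fingers and pack above 60 N).
It fails at once if the pusher is moved more than 30 mm (distance of pusher_handle from where it was at the start of the episode above 0.03 m).
It fails at once if a bystander is moved more than 30 mm (distance of any of tomato1, tomato2, shaker, brush, catchpan, cutter, scraper from where it was at the start of the episode above 0.03 m).
It also fails if it takes over 64 s, if anything falls off the work surface, if the arm or the gripper's body presses on something with over 40 N, if the wrist force passes 120 N, or if a joint passes its speed limit or range.

## Working session

There is one attempt and no reset: what is moved stays moved. The work goes in short steps, Python scripts to look and compute and a tool call to move; the robot and the scene stay as the last step left them, time stands still between calls to the robot, and variables do not carry over. Pictures are saved under pics/ and viewed, at most 10 in all, crops included, and the job is handed in when it is done.

Besides the shell and the picture viewer there is one more tool, called after "Emit:" by a JSON object that holds its "method" and its "body", one argument or row to a line. move_arm: Moves the arm, as the interface text tells. Its arguments: {"type":"object","properties":{"moves":{"type":"array","items":{"type":"array","items":{"type":"number"}}},"squeeze":{"type":"number"}},"required":["moves"]}

```bash
mkdir -p pics
cat > h.py <<'E'
import numpy as np, cv2
from plant import arm
def rays(im,uv):
    K=np.array([[im['fx'],0,im['cx']],[0,im['fy'],im['cy']],[0,0,1]])
    uv=np.asarray(uv,float).reshape(-1,2)
    d=(uv-[im['cx'],im['cy']])/[im['fx'],im['fy']]
    s=d.copy()
    for _ in range(20): s=d/(1+im['k1']*(s**2).sum(1,keepdims=True))
    return np.c_[s,np.ones(len(s))]
def campose(im,st=None):
    if 'R' in im: R=np.array(im['R']);t=np.array(im['t']);return R.T,-R.T@t
    T=np.array(im['tool_from_camera']);Rw=np.array(st['tool_rot']);p=np.array(st['position'])
    return Rw@T[:3,:3],Rw@T[:3,3]+p
def at_z(im,uv,z,st=None):
    R,c=campose(im,st);d=rays(im,uv)@R.T
    return c+d*((z-c[2])/d[:,2])[:,None]
def cloud(im,st=None):
    h,w=im['depth'].shape
    v,u=np.mgrid[:h,:w];R,c=campose(im,st)
    P=rays(im,np.c_[u.ravel(),v.ravel()])*im['depth'].reshape(-1,1)
    return (P@R.T+c).reshape(h,w,3)
def proj(im,X,st=None):
    R,c=campose(im,st);q=(np.asarray(X).reshape(-1,3)-c)@R
    s=q[:,:2]/q[:,2:];s=s*(1+im['k1']*(s**2).sum(1,keepdims=True))
    return s*[im['fx'],im['fy']]+[im['cx'],im['cy']]
def save(im,n,box=None,k=1):
    a=im['color'][...,::-1]
    if box: a=a[box[1]:box[3],box[0]:box[2]]
    cv2.imwrite('pics/'+n,cv2.resize(a,None,fx=k,fy=k,interpolation=cv2.INTER_CUBIC))
E
python3 - <<'E'
from h import *
s=arm.sense();print(s['position'],np.round(s['tool_rot'],3),s['width'])
for n in ['scene','side']:
    im=arm.get_image(n);save(im,n+'0.png',k=1.5)
    print(n,np.round(campose(im)[1],3),im['k1'])
    C=cloud(im)
    for l in ['pack','nut','slicer','pusher_handle','tomato1','tomato2','shaker','brush','catchpan']:
        for r in arm.search_frame(im,l)[:2]:
            b=np.array(r['box']);u,v=((b[:2]+b[2:])/2).astype(int)
            print(l,round(r['p'],2),np.round(b),np.round(C[v,u],3))
E
```

```text
[ 0.17246842 -0.54799113  0.23042294] [[ 0.954  0.3   -0.   ]
 [ 0.3   -0.954  0.002]
 [ 0.    -0.002 -1.   ]] 1.00092356756157
scene [1.313 0.404 0.91 ] 0.038096947184908775
pack 0.89 [243. 169. 312. 214.] [0.508 0.089 0.1  ]
pack 0.41 [136. 129. 194. 159.] [ 0.363 -0.392  0.008]
nut 0.57 [227. 171. 243. 189.] [ 0.528 -0.03   0.115]
slicer 0.9 [226. 138. 333. 249.] [0.515 0.098 0.102]
tomato1 0.63 [377. 202. 404. 227.] [0.412 0.384 0.05 ]
tomato1 0.53 [219. 158. 237. 180.] [ 0.433 -0.106  0.052]
tomato2 0.63 [377. 202. 404. 227.] [0.412 0.384 0.05 ]
tomato2 0.53 [219. 158. 237. 180.] [ 0.433 -0.106  0.052]
shaker 0.72 [324. 195. 358. 240.] [0.528 0.275 0.1  ]
shaker 0.27 [208. 226. 284. 287.] [0.678 0.076 0.003]
brush 0.86 [ 95. 161. 154. 210.] [ 0.611 -0.369  0.03 ]
catchpan 0.89 [208. 225. 286. 286.] [0.675 0.074 0.004]
catchpan 0.68 [225. 138. 331. 249.] [0.509 0.092 0.094]
side [0.018 0.891 1.104] -0.06356959712499269
pack 0.95 [231. 194. 303. 260.] [0.491 0.105 0.097]
pack 0.26 [357. 152. 381. 183.] [ 0.389 -0.385  0.008]
nut 0.5 [277. 187. 290. 196.] [ 0.522 -0.032  0.107]
slicer 0.68 [216. 184. 344. 300.] [0.459 0.086 0.041]
pusher_handle 0.77 [289. 228. 338. 285.] [0.348 0.1   0.064]
tomato1 0.61 [227. 324. 253. 354.] [0.376 0.406 0.058]
tomato1 0.58 [315. 195. 338. 218.] [ 0.41  -0.098  0.051]
tomato2 0.61 [227. 324. 253. 354.] [0.376 0.406 0.058]
tomato2 0.58 [315. 195. 338. 218.] [ 0.41  -0.098  0.051]
shaker 0.93 [220. 255. 248. 300.] [0.469 0.294 0.1  ]
shaker 0.53 [235. 192. 304. 262.] [0.49  0.097 0.09 ]
brush 0.94 [293. 131. 334. 161.] [ 0.593 -0.361  0.029]
brush 0.67 [314. 194. 338. 219.] [ 0.41  -0.098  0.051]
catchpan 0.69 [188. 189. 249. 243.] [0.682 0.076 0.005]
```

Run:
```python
from h import *
a=arm.get_image('scene')['color'][120:300,190:420,::-1];b=arm.get_image('side')['color'][130:310,170:400,::-1]
cv2.imwrite('pics/both.png',cv2.resize(np.vstack([a,b]),None,fx=1.65,fy=1.65,interpolation=cv2.INTER_CUBIC))
im=arm.get_image('wrist');T=np.array(im['tool_from_camera']);print(np.round(T,3),im['fx'])
```

```text
[[ 0.    -0.957 -0.289  0.074]
 [ 1.     0.001 -0.001  0.001]
 [ 0.002 -0.289  0.957 -0.142]
 [ 0.     0.     0.     1.   ]] 307.1507410170789
```

View pics/both.png

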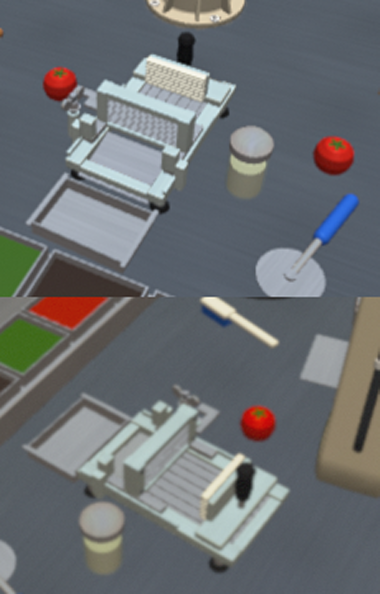

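Emit:
{"method": "move_arm", "body": {
  "moves": [
    [10,40,60,0,0],
    [35,90,90,0,0],
    [60,140,90,0,0],
    [85,190,90,0,0],
    [110,240,90,0,0],
    [135,290,90,0,0],
    [160,340,90,0,0],
    [190,395,90,0,0],
    [215,450,90,0,0],
    [245,505,90,0,0],
    [270,560,90,0,0],
    [287,588,90,0,0]
  ]
}}

```text
t: 2.65
position: [0.4601, 0.0422, 0.3214]
tool_rot: [[0.953, 0.303, 0.001], [0.303, -0.953, 0.0], [0.001, 0.0, -1.0]]
ft_force: [0.4, -0.9, 0.8]
width: 0.003
gripper_force: 0.0
```

Run:
```python
from h import *
arm.get_image('wrist')
s=arm.sense();print(s['t'],s['position'],np.round(s['tool_rot'],3),s['width'],s['joints'],s['ft_force'])
im=arm.get_image('wrist');save(im,'w1.png',k=1.5)
import pickle;pickle.dump((im,s),open('w1.pkl','wb'))
for l in ['pack','nut','pusher_handle','slicer','tomato1']:
    for r in arm.search_frame(im,l)[:2]: print(l,round(r['p'],2),np.round(r['box']))
```

```text
2.7 [0.46169091 0.04390238 0.32108647] [[ 0.953  0.304  0.002]
 [ 0.304 -0.953  0.002]
 [ 0.002 -0.001 -1.   ]] -0.00038118160255434065 [-4.58230599e+00  4.76076361e+00 -1.32478529e+00  8.38379949e+01
  1.23493525e-01  1.57711015e+02] [ 1.71375224  1.88218161 -0.29723852]
pack 0.61 [148.  52. 342. 186.]
nut 0.6 [328. 110. 358. 156.]
pusher_handle 0.97 [134. 184. 262. 269.]
slicer 0.59 [132.   4. 355. 266.]
tomato1 0.79 [  1. 105.  36. 156.]
tomato1 0.63 [333. 191. 376. 237.]
```

View pics/w1.png

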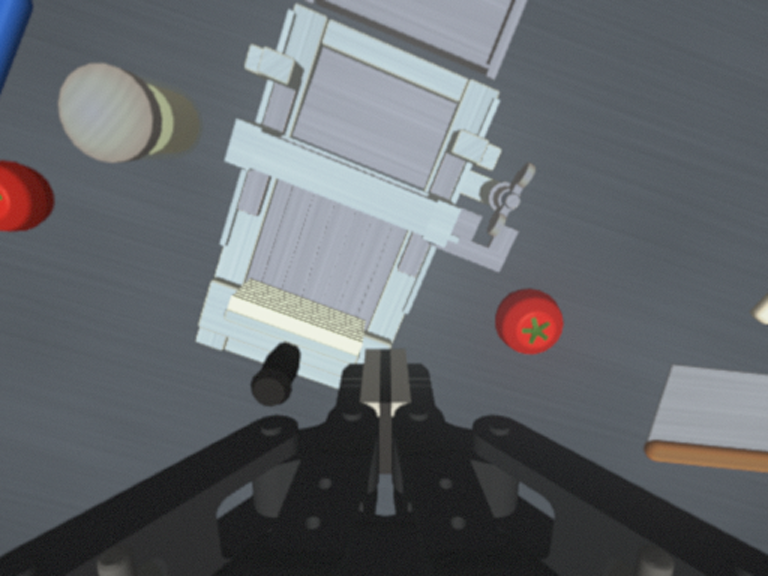

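Run:
```python
from h import *
import pickle;im,s=pickle.load(open('w1.pkl','rb'))
C=cloud(im,s);z=C[...,2]
def rect(m,l,ref):
    P=C[m][:,:2].astype(np.float32);r=cv2.minAreaRect(P);print(l,len(P),np.round(r[0],4),np.round(r[1],4),round(r[2],2),'z',np.median(C[m][:,2]))
    return cv2.boxPoints(r)
def mask(lo,hi,u0,v0,u1,v1):
    m=(z>lo)&(z<hi);k=np.zeros_like(m);k[v0:v1,u0:u1]=1;m=(m&k).astype(np.uint8)
    n,L,S,_=cv2.connectedComponentsWithStats(m);i=1+np.argmax(S[1:,4]);return L==i
rect(mask(.122,.138,145,70,320,175),'packtop',0)
rect(mask(.098,.112,155,20,205,65),'lugL',0)
rect(mask(.098,.112,295,75,340,118),'lugR',0)
rect(mask(.145,.17,160,220,205,275),'handle',0)
rect(mask(.10,.125,318,100,365,160),'nut',0)
rect(mask(.105,.118,145,180,250,240),'pusherface',0)
m=mask(.078,.092,290,130,350,185);rect(m,'ear',0)
print('stud',at_z(im,[342,134],.119,s), 'lug corner pts',at_z(im,[[165,46],[196,56],[303,100],[331,111]],.105,s))
print('bar front edge',at_z(im,[[158,80],[309,138]],.13,s),'rear',at_z(im,[[150,107],[305,162]],.13,s))
print('wing tips',at_z(im,[[354,110],[331,155]],.12,s))
```

```text
packtop 4153 [0.4992 0.087 ] [0.1682 0.032 ] 86.17 z 0.12985520174810178
lugL 446 [0.5632 0.1585] [0.0245 0.0187] 86.18 z 0.10467074588395253
lugR 378 [0.5534 0.0072] [0.0242 0.0185] 85.87 z 0.1043657197144181
handle 569 [0.3429 0.0967] [0.0273 0.0307] 13.17 z 0.15740188311223036
nut 542 [ 0.5261 -0.0327] [0.013  0.0597] 83.8 z 0.1150699677173295
pusherface 1750 [0.3734 0.0949] [0.1159 0.0244] 86.73 z 0.11235596277315474
ear 1016 [ 0.4872 -0.027 ] [0.0593 0.0377] 86.23 z 0.0857500191321646
stud [[ 0.52571508 -0.03490963  0.119     ]] lug corner pts [[ 0.55428676  0.1765662   0.105     ]
 [ 0.55476103  0.14244226  0.105     ]
 [ 0.54708112  0.01686182  0.105     ]
 [ 0.54552621 -0.0173891   0.105     ]]
bar front edge [[0.51935154 0.16853331 0.13      ]
 [0.51111703 0.00053706 0.13      ]] rear [[ 0.4906147   0.17074439  0.13      ]
 [ 0.4851617  -0.00447436  0.13      ]]
wing tips [[ 0.55353497 -0.03722894  0.12      ]
 [ 0.50021629 -0.03170515  0.12      ]]
```

Emit:
{"method": "move_arm", "body": {
  "moves": [
    [0,5,0,0.17,0],
    [0,10,0,0.34,0],
    [0,20,-10,0.52,0],
    [0,30,-20,0.7,0],
    [0,40,-30,0.88,0],
    [-5,50,-40,1.06,0],
    [-5,50,-50,1.24,0],
    [-5,50,-60,1.42,0],
    [-5,50,-70,1.6,0],
    [-5,50,-80,1.78,0],
    [-5,50,-90,1.96,0],
    [-5,50,-100,2.14,0]
  ]
}}

```text
t: 4.5
position: [0.4544, 0.0882, 0.2213]
tool_rot: [[-0.769, 0.639, 0.0], [0.639, 0.769, -0.0], [-0.0, 0.0, -1.0]]
ft_force: [-0.0, -0.0, 0.5]
width: 0.001
gripper_force: 0.0
```

Emit:
{"method": "move_arm", "body": {
  "moves": [
    [0,0,0,0.18,0],
    [0,0,0,0.36,0],
    [0,0,0,0.54,0],
    [0,0,0,0.63,0],
    [0,0,0,0.63,0],
    [0,0,0,0.63,0]
  ]
}}

```text
t: 5.25
position: [0.4545, 0.0888, 0.2215]
tool_rot: [[-0.998, 0.07, 0.0], [0.07, 0.998, 0.0], [-0.0, 0.0, -1.0]]
ft_force: [0.4, -0.1, 0.3]
width: 0.002
gripper_force: 0.0
```

Run:
```python
from h import *
s=arm.sense();print(s['t'],s['position'],np.round(s['tool_rot'],3),s['joints'],s['ft_force'])
im=arm.get_image('wrist');C=cloud(im,s);z=C[...,2]
import pickle;pickle.dump((im,s),open('w2.pkl','wb'))
save(im,'w2.png',k=1.2)
m=((z>.122)&(z<.138)).astype(np.uint8)
n,L,S,_=cv2.connectedComponentsWithStats(m)
for i in range(1,n):
    if S[i,4]>300:
        r=cv2.minAreaRect(C[L==i][:,:2].astype(np.float32));print(S[i],np.round(r[0],4),np.round(r[1],4),r[2])
```

```text
5.25 [0.45449562 0.08879464 0.22147519] [[-0.998  0.07   0.   ]
 [ 0.07   0.998  0.   ]
 [-0.     0.    -1.   ]] [ 1.10406139e+00  5.75421035e+00 -1.41183867e+01  7.01115329e+01
  3.96900657e-03  5.09338913e+00] [ 0.36929315 -0.12386885  0.2826044 ]
[450 202  43  38 740] [0.4933 0.2674] [0.0334 0.0327] 29.30341148376465
[ 157  224  203   39 5181] [0.4988 0.0867] [0.1685 0.0327] 86.21703338623047
```

View pics/w2.png

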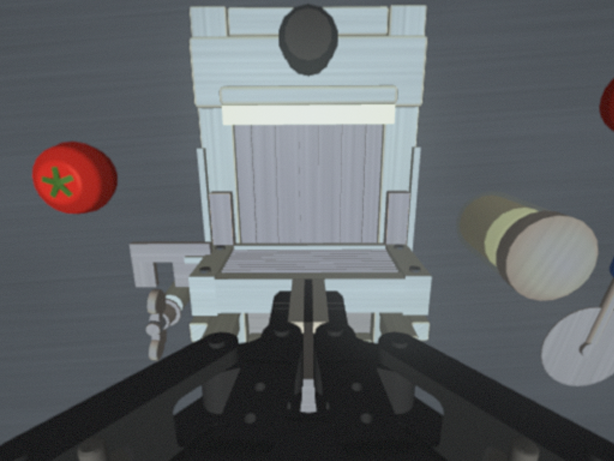

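Emit:
{"method": "move_arm", "body": {
  "moves": [
    [0,0,-30,0,0],
    [0,0,-60,0,0],
    [0,0,-85,0,0],
    [0,0,-101,0,0],
    [0,0,-101,0,0],
    [6,0,-101,0,0],
    [12,-1,-101,0,0],
    [16,-1,-101,0,0],
    [20,-1,-101,0,0],
    [24,-2,-101,0,0],
    [28,-2,-101,0,0]
  ]
}}

```text
t: 6.68
position: [0.479, 0.0878, 0.12]
tool_rot: [[-0.998, 0.066, -0.007], [0.066, 0.998, 0.001], [0.007, 0.0, -1.0]]
ft_force: [-10.7, 1.2, 9.2]
width: -0.0
gripper_force: 5.3
```

Emit:
{"method": "move_arm", "body": {
  "moves": [
    [0,0,2,0,0],
    [2,0,3,0,0],
    [4,0,3,0,0],
    [6,0,3,0,0],
    [8,0,3,0,0]
  ]
}}

```text
t: 7.3
position: [0.4906, 0.0874, 0.1232]
tool_rot: [[-0.998, 0.067, -0.0], [0.067, 0.998, 0.0], [0.0, 0.0, -1.0]]
ft_force: [-4.0, -0.3, -2.8]
width: 0.0
gripper_force: 1.5
```

```bash
cat >> h.py <<'E'
def pack():
    s=arm.sense();im=arm.get_image('wrist');C=cloud(im,s);z=C[...,2]
    m=((z>.122)&(z<.138)&(C[...,1]<.2)).astype(np.uint8)
    n,L,S,_=cv2.connectedComponentsWithStats(m);i=1+np.argmax(S[1:,4])
    r=cv2.minAreaRect(C[L==i][:,:2].astype(np.float32));q=np.array(r[0])-[.5338,.0846]
    print('pack',np.round(r[0],4),np.round(r[1],4),round(r[2],1),'x_s',q@[.9978,-.0668],'z',np.median(z[L==i]))
    return im,s
E
python3 - <<'E'
from h import *
im,s=pack()
for n in ['scene','side']:
    i2=arm.get_image(n);C=cloud(i2)
    m=(abs(C[...,2]-.13)<.006)&(C[...,1]<.19)&(C[...,1]>-.01)&(C[...,0]>.46)&(C[...,0]<.57)
    r=cv2.minAreaRect(C[m][:,:2].astype(np.float32));print(n,m.sum(),np.round(r[0],4),np.round(r[1],3),r[2])
E
```

```text
pack [0.4997 0.0319] [0.0268 0.0715] 15.3 x_s -0.030503410508141572 z 0.12953428152468877
scene 543 [0.5101 0.0865] [0.168 0.047] 85.4559555053711
side 308 [0.5037 0.0922] [0.171 0.047] 72.8423843383789
```

Emit:
{"method": "move_arm", "body": {
  "moves": [
    [3,0,0,0,0],
    [6,0,0,0,0],
    [9,-1,0,0,0],
    [12,-1,0,0,0],
    [14,-1,0,0,0],
    [16,-1,0,0,0],
    [17,-1,0,0,0]
  ]
}}

```text
t: 8.32
position: [0.5076, 0.0864, 0.1233]
tool_rot: [[-0.998, 0.067, -0.0], [0.067, 0.998, -0.0], [0.0, -0.0, -1.0]]
ft_force: [-5.0, 0.3, 1.1]
width: 0.003
gripper_force: 2.6
```

Emit:
{"method": "move_arm", "body": {
  "moves": [
    [1,0,0,0,0],
    [2,0,0,0,0],
    [3,0,0,0,0],
    [4,0,0,0,0],
    [4,0,0,0,0]
  ]
}}

```text
t: 8.95
position: [0.509, 0.0864, 0.1233]
tool_rot: [[-0.998, 0.067, -0.005], [0.067, 0.998, -0.0], [0.005, -0.001, -1.0]]
ft_force: [-12.5, -0.9, 8.1]
width: 0.004
gripper_force: 5.9
```

Emit:
{"method": "move_arm", "body": {
  "moves": [
    [1,0,0,0,0],
    [2,0,0,0,0],
    [2,0,0,0,0],
    [2,0,0,0,0]
  ]
}}

```text
t: 9.45
position: [0.5091, 0.0864, 0.1233]
tool_rot: [[-0.998, 0.066, -0.008], [0.066, 0.998, -0.0], [0.008, -0.001, -1.0]]
ft_force: [-17.4, -0.0, 11.3]
width: 0.001
gripper_force: 8.4
```

Emit:
{"method": "move_arm", "body": {
  "moves": [
    [-5,0,0,0,0],
    [-18,1,0,0,0],
    [-20,1,30,0,0],
    [-30,0,80,0,0],
    [-45,-20,120,0,0],
    [-60,-40,140,0,0],
    [-60,-40,140,0,0],
    [-60,-40,140,0,0]
  ]
}}

```text
t: 10.45
position: [0.454, 0.0466, 0.2629]
tool_rot: [[-0.998, 0.067, 0.001], [0.067, 0.998, 0.0], [-0.001, 0.0, -1.0]]
ft_force: [0.1, 0.0, 0.2]
width: 0.002
gripper_force: 0.0
```

Run:
```python
from h import *
s=arm.sense();print(s['t'],s['position'],s['ft_force'])
im,s=pack()
import pickle;pickle.dump((im,s),open('w3.pkl','wb'))
b=proj(im,[[.5257,-.0345,.119]],s)[0];print('stud px',b)
C=cloud(im,s);z=C[...,2];u,v=b.astype(int)
k=np.zeros(z.shape,bool);k[max(0,v-45):v+45,max(0,u-45):u+45]=1
for lo,hi in[(.1,.127),(.112,.127),(.08,.09)]:
    m=k&(z>lo)&(z<hi)&(np.hypot(C[...,0]-.5257,C[...,1]+.0345)<.045);r=cv2.minAreaRect(C[m][:,:2].astype(np.float32));print(lo,m.sum(),np.round(r[0],4),np.round(r[1],4),r[2],np.percentile(z[m],[5,50,95]))
save(im,'w3.png',(max(0,u-60),max(0,v-60),u+60,v+60),4)
```

```text
10.45 [0.45403716 0.04664302 0.26292863] [0.08262765 0.02439297 0.21322422]
pack [0.5356 0.1128] [0.1133 0.0328] 87.7 x_s -7.420192848210803e-05 z 0.1296407943946409
stud px [182.80239306 250.63468966]
0.1 605 [ 0.5282 -0.0193] [0.0456 0.0583] 76.42379760742188 [0.1026805  0.11527187 0.12073822]
0.112 412 [ 0.5295 -0.0225] [0.0433 0.0573] 67.81787872314453 [0.11291028 0.11801691 0.1212477 ]
0.08 1397 [ 0.5291 -0.0265] [0.0652 0.0594] 85.3667984008789 [0.08238121 0.08546361 0.08714504]
```

View pics/w3.png

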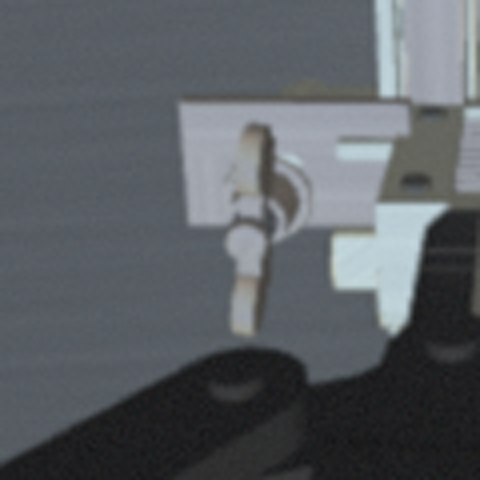

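```bash
cat >> h.py <<'E'
S=np.array([.5258,-.0345])
def pose(th,r=25,d=14):
    t=np.radians(th);return S*1000+r*np.array([np.cos(t),np.sin(t)])+d*np.array([-np.sin(t),np.cos(t)]),np.radians(th+270)
def yaw(s): return np.arctan2(s['tool_rot'][1][0],s['tool_rot'][0][0])%(2*np.pi)
E
python3 - <<'E'
from h import *
s=arm.sense();p,y=pose(-6,25,18);print(p-np.array(s['position'])[:2]*1000,y-yaw(s),107-s['position'][2]*1000)
E
```

```text
[ 98.79500633 -66.02619469] 1.5327009799878537 -155.44648147104857
```

Emit:
{"method": "move_arm", "body": {
  "moves": [
    [10,-7,0,0.18,0],
    [25,-15,0,0.36,0],
    [40,-25,0,0.54,0],
    [55,-35,0,0.72,0],
    [70,-45,0,0.9,0],
    [85,-57,-20,1.08,0],
    [99,-66,-40,1.26,0],
    [99,-66,-60,1.44,0],
    [99,-66,-80,1.53,0],
    [99,-66,-100,1.53,0],
    [99,-66,-100,1.53,0]
  ]
}}

```text
t: 11.88
position: [0.551, -0.0186, 0.1603]
tool_rot: [[-0.107, -0.994, -0.006], [-0.994, 0.107, 0.001], [-0.001, 0.006, -1.0]]
ft_force: [-0.6, -0.6, 0.3]
width: -0.001
gripper_force: 0.0
```

Run:
```python
from h import *
s=arm.sense();p,y=pose(-6,25,18);print(s['t'],s['position'],s['joints'],p-np.array(s['position'])[:2]*1000,y-yaw(s),107-s['position'][2]*1000,s['ft_force'])
im=arm.get_image('wrist');save(im,'w4.png',k=1.3)
```

```text
11.875 [ 0.55103326 -0.01862883  0.16031154] [-1.02833310e+01  1.73654038e+01 -8.27325949e+00  6.46844944e+01
  7.37412758e-03 -9.41627597e+01] [ 1.51130413 -0.58298472] 0.002106240417755423 -53.311541224629934 [-0.64377135 -0.56938663  0.27293452]
```

View pics/w4.png

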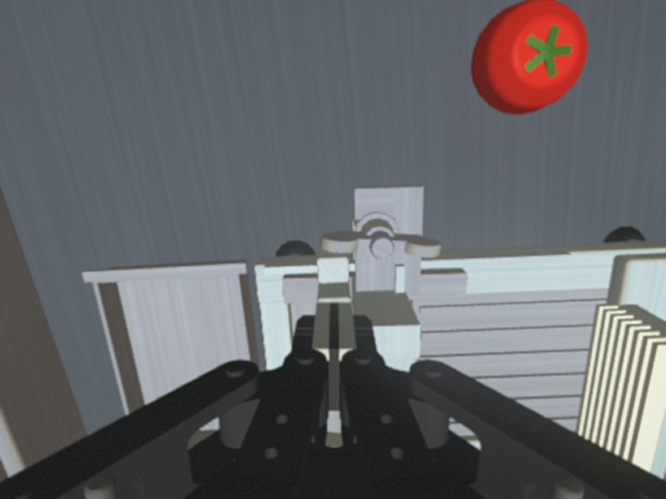

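Run:
```python
from h import *
p0,y0=pose(-6,25,18)
for th in range(-6,-200,-10):
    p,y=pose(th);print(th,np.round(p-p0).astype(int),round(y-y0,2))
```

```text
-6 [ 0 -4] 0.0
-16 [ 1 -9] -0.17
-26 [  2 -14] -0.35
-36 [  2 -19] -0.52
-46 [  1 -24] -0.7
-56 [ -1 -28] -0.87
-66 [ -4 -32] -1.05
-76 [ -7 -36] -1.22
-86 [-11 -39] -1.4
-96 [-15 -42] -1.57
-106 [-20 -43] -1.75
-116 [-25 -44] -1.92
-126 [-30 -44] -2.09
-136 [-35 -43] -2.27
-146 [-40 -41] -2.44
-156 [-44 -38] -2.62
-166 [-48 -35] -2.79
-176 [-51 -31] -2.97
-186 [-53 -27] -3.14
-196 [-55 -22] -3.32
```

Emit:
{"method": "move_arm", "body": {
  "moves": [
    [1,-1,-15,0,0],
    [1,-1,-30,0,0],
    [1,-1,-45,0,0],
    [1,-1,-53,0,0],
    [1,-1,-53,0,0]
  ]
}}

```text
t: 12.55
position: [0.553, -0.0205, 0.1094]
tool_rot: [[-0.107, -0.994, -0.002], [-0.994, 0.107, 0.0], [-0.0, 0.002, -1.0]]
ft_force: [0.3, 0.5, -0.3]
width: -0.003
gripper_force: 0.0
```

Emit:
{"method": "move_arm", "body": {
  "moves": [
    [0,-2,-2,0,0],
    [1,-8,-2,-0.17,0],
    [2,-13,-2,-0.35,0],
    [2,-18,-2,-0.52,0],
    [1,-23,-2,-0.7,0],
    [-1,-27,-2,-0.87,0],
    [-4,-31,-2,-1.05,0]
  ]
}}

```text
t: 13.42
position: [0.5506, -0.0521, 0.1091]
tool_rot: [[-0.918, -0.396, 0.002], [-0.396, 0.918, -0.0], [-0.002, -0.001, -1.0]]
ft_force: [0.6, -0.3, -0.3]
width: -0.001
gripper_force: 0.4
```

Emit:
{"method": "move_arm", "body": {
  "moves": [
    [-3,-4,-1,-0.17,0],
    [-7,-7,-1,-0.35,0],
    [-11,-10,-1,-0.52,0],
    [-16,-11,-1,-0.7,0],
    [-21,-12,-1,-0.87,0],
    [-26,-12,-1,-1.05,0],
    [-31,-11,-1,-1.22,0],
    [-36,-9,-1,-1.4,0],
    [-40,-6,-1,-1.57,0],
    [-44,-3,-1,-1.75,0],
    [-47,1,-1,-1.92,0],
    [-49,5,-1,-2.09,0]
  ]
}}

```text
t: 14.92
position: [0.5006, -0.0469, 0.1079]
tool_rot: [[0.112, 0.994, 0.001], [0.994, -0.112, -0.001], [-0.001, 0.001, -1.0]]
ft_force: [-0.9, -0.4, 0.1]
width: 0.002
gripper_force: 0.4
```

Run:
```python
from h import *
s=arm.sense();p,y=pose(-186);print(s['t'],p-np.array(s['position'])[:2]*1000,y-yaw(s),s['ft_force'])
im=arm.get_image('wrist');save(im,'w5.png',k=1.3)
```

```text
14.925 [-1.15685123  1.08332123] 0.007255803559155005 [-0.8781083  -0.40574669  0.07949094]
```

View pics/w5.png

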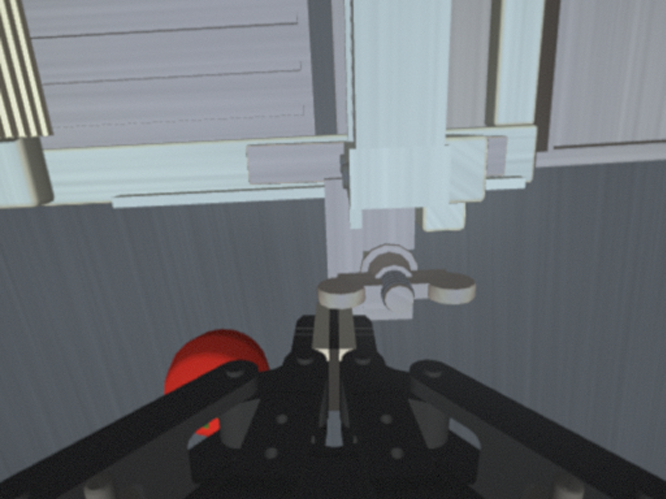

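Emit:
{"method": "move_arm", "body": {
  "moves": [
    [0,-8,0,0,0],
    [0,-8,20,0.1,0],
    [2,-8,45,0.28,0],
    [8,-4,45,0.46,0],
    [14,0,45,0.64,0],
    [20,4,45,0.82,0],
    [26,8,45,1.0,0],
    [32,12,45,1.18,0],
    [38,17,45,1.36,0],
    [44,22,45,1.54,0],
    [50,27,45,1.72,0],
    [52,28,45,1.9,0]
  ]
}}

```text
t: 16.48
position: [0.5534, -0.019, 0.1525]
tool_rot: [[-0.973, -0.23, 0.001], [-0.23, 0.973, -0.0], [-0.001, -0.0, -1.0]]
ft_force: [0.7, -0.8, -0.1]
width: -0.003
gripper_force: 0.0
```

Emit:
{"method": "move_arm", "body": {
  "moves": [
    [0,0,0,0.18,0],
    [0,0,0,0.36,0],
    [0,0,0,0.54,0],
    [0,0,0,0.72,0],
    [0,0,0,0.9,0],
    [0,0,0,1.08,0],
    [0,0,0,1.24,0],
    [0,0,0,1.24,0],
    [0,0,0,1.24,0]
  ]
}}

```text
t: 17.6
position: [0.5527, -0.019, 0.1524]
tool_rot: [[-0.109, -0.994, 0.0], [-0.994, 0.109, -0.0], [0.0, -0.0, -1.0]]
ft_force: [-0.3, 0.7, -0.2]
width: -0.0
gripper_force: 0.0
```

Run:
```python
from h import *
s=arm.sense();p,y=pose(-6,25,18);print(s['t'],p-np.array(s['position'])[:2]*1000,y-yaw(s),s['position'][2],s['ft_force'])
im=arm.get_image('wrist');C=cloud(im,s);z=C[...,2]
m=(z>.108)&(z<.124)&(np.hypot(C[...,0]-.5258,C[...,1]+.0345)<.034)
r=cv2.minAreaRect(C[m][:,:2].astype(np.float32));print(m.sum(),np.round(r[0],4),np.round(r[1],4),r[2],np.percentile(z[m],[5,50,95]))
h=m&(np.hypot(C[...,0]-.5258,C[...,1]+.0345)>.01);print('wing z',np.percentile(z[h],[50,90,97]))
q=C[h][:,:2]-S;_,_,V=np.linalg.svd(q-q.mean(0));print('wing dir deg',np.degrees(np.arctan2(V[0][1],V[0][0])))
```

```text
17.6 [-0.20043448 -0.2603808 ] 0.004687080562222334 0.15242000247602686 [-0.30205213  0.72651082 -0.21162392]
1283 [ 0.5258 -0.0355] [0.0109 0.0589] 83.52696228027344 [0.10978847 0.11643802 0.11939863]
wing z [0.11613491 0.11867579 0.11923953]
wing dir deg -4.856560447140564
```

Emit:
{"method": "move_arm", "body": {
  "moves": [
    [0,0,-15,0,0],
    [0,0,-30,0,0],
    [0,0,-42,0,0],
    [0,0,-46,0,0],
    [0,-4,-46,0,0],
    [1,-9,-46,-0.17,0],
    [2,-14,-46,-0.35,0],
    [2,-19,-46,-0.52,0],
    [1,-24,-46,-0.7,0],
    [-1,-28,-46,-0.87,0],
    [-4,-32,-46,-1.05,0]
  ]
}}

```text
t: 19.02
position: [0.5496, -0.0512, 0.1071]
tool_rot: [[-0.918, -0.396, 0.002], [-0.396, 0.918, -0.001], [-0.002, -0.001, -1.0]]
ft_force: [1.8, -0.5, -0.4]
width: 0.001
gripper_force: 0.4
```

Emit:
{"method": "move_arm", "body": {
  "moves": [
    [-3,-4,0,-0.17,0],
    [-7,-7,0,-0.35,0],
    [-11,-10,0,-0.52,0],
    [-16,-11,0,-0.7,0],
    [-21,-12,0,-0.87,0],
    [-26,-12,0,-1.05,0],
    [-31,-11,0,-1.22,0],
    [-36,-9,0,-1.4,0],
    [-40,-6,0,-1.57,0],
    [-44,-3,0,-1.75,0],
    [-47,1,0,-1.92,0]
  ]
}}

```text
t: 20.4
position: [0.502, -0.0501, 0.107]
tool_rot: [[-0.058, 0.998, 0.002], [0.998, 0.058, -0.001], [-0.001, 0.001, -1.0]]
ft_force: [-0.3, -1.1, -0.3]
width: 0.0
gripper_force: 0.4
```

Run:
```python
from h import *
s=arm.sense();p,y=pose(-176);print(s['t'],p-np.array(s['position'])[:2]*1000,y-yaw(s),s['position'][2],s['ft_force'])
p0,y0=pose(-176)
for th in range(-181,-222,-5):
    p,y=pose(th);print(th,np.round(p-p0,1),round(y-y0,2))
```

```text
20.4 [-0.18457688 -0.10012882] 0.011977288430987665 0.10703868806486531 [-0.25212472 -1.14522022 -0.29912643]
-181 [-1.3  2.1] -0.09
-186 [-2.4  4.4] -0.17
-191 [-3.2  6.7] -0.26
-196 [-3.9  9.1] -0.35
-201 [-4.4 11.6] -0.44
-206 [-4.6 14.1] -0.52
-211 [-4.7 16.6] -0.61
-216 [-4.5 19.1] -0.7
-221 [-4.1 21.5] -0.79
```

Now approach tight in small steps, watching the force.

Emit:
{"method": "move_arm", "body": {
  "moves": [
    [-1,2,0,-0.09,0],
    [-2,4,0,-0.17,0],
    [-3,7,0,-0.26,0],
    [-4,9,0,-0.35,0],
    [-4,9,0,-0.35,0]
  ]
}}

```text
t: 21.02
position: [0.4981, -0.0412, 0.1069]
tool_rot: [[0.281, 0.96, 0.001], [0.96, -0.281, -0.001], [-0.001, 0.002, -1.0]]
ft_force: [0.3, -2.5, -0.5]
width: 0.004
gripper_force: 1.1
```

Emit:
{"method": "move_arm", "body": {
  "moves": [
    [-1,3,0,-0.09,0],
    [-1,3,0,-0.09,0]
  ]
}}

```text
t: 21.28
position: [0.4974, -0.0383, 0.1069]
tool_rot: [[0.365, 0.931, 0.002], [0.931, -0.365, -0.002], [-0.001, 0.002, -1.0]]
ft_force: [0.7, -3.5, 0.6]
width: -0.005
gripper_force: 1.5
```

Stiffening as expected; a little further.

Emit:
{"method": "move_arm", "body": {
  "moves": [
    [0,2,0,-0.09,0],
    [0,2,0,-0.09,0]
  ]
}}

```text
t: 21.52
position: [0.497, -0.0362, 0.1068]
tool_rot: [[0.447, 0.895, 0.001], [0.895, -0.447, -0.001], [-0.001, 0.001, -1.0]]
ft_force: [0.9, -4.0, 2.3]
width: -0.0
gripper_force: 2.0
```

Emit:
{"method": "move_arm", "body": {
  "moves": [
    [0,2,0,-0.06,0],
    [0,2,0,-0.06,0]
  ]
}}

```text
t: 21.78
position: [0.497, -0.0341, 0.1067]
tool_rot: [[0.5, 0.866, 0.001], [0.866, -0.5, -0.001], [-0.0, 0.001, -1.0]]
ft_force: [0.1, -4.5, 2.1]
width: 0.001
gripper_force: 2.2
```

Emit:
{"method": "move_arm", "body": {
  "moves": [
    [0,2,0,-0.06,0],
    [0,3,0,-0.1,0],
    [0,3,0,-0.1,0]
  ]
}}

```text
t: 22.15
position: [0.4968, -0.0311, 0.1066]
tool_rot: [[0.584, 0.812, 0.001], [0.812, -0.584, -0.001], [-0.0, 0.001, -1.0]]
ft_force: [-0.1, -4.8, 1.2]
width: -0.003
gripper_force: 2.0
```

Emit:
{"method": "move_arm", "body": {
  "moves": [
    [-2,-3,0,0,0],
    [-6,-9,0,0,0],
    [-6,-9,30,0,0],
    [-12,-12,80,0,0],
    [-40,10,130,0,0],
    [-60,30,150,0,0],
    [-60,30,150,0,0],
    [-60,30,150,0,0]
  ]
}}

```text
t: 23.15
position: [0.4365, -0.0006, 0.2557]
tool_rot: [[0.585, 0.811, -0.0], [0.811, -0.585, 0.0], [0.0, -0.0, -1.0]]
ft_force: [0.2, 0.6, 0.5]
width: -0.0
gripper_force: 0.0
```

Run:
```python
from h import *
im,s=pack();print(s['t'],s['position'],s['ft_force'])
C=cloud(im,s);z=C[...,2]
h=(z>.108)&(z<.124)&(np.hypot(C[...,0]-.5258,C[...,1]+.0345)<.034)&(np.hypot(C[...,0]-.5258,C[...,1]+.0345)>.012)
print(h.sum(),'wing z',np.percentile(z[h],[50,90,97]));q=C[h][:,:2];_,_,V=np.linalg.svd(q-q.mean(0));print('wing dir deg',np.degrees(np.arctan2(V[0][1],V[0][0])))
save(im,'w6.png',k=1.3)
```

```text
pack [0.5308 0.0601] [0.1189 0.0324] 84.9 x_s -0.001341396031186633 z 0.12983977737287836
23.15 [ 0.43651377 -0.00062963  0.25569228] [0.22255065 0.63431532 0.52223381]
276 wing z [0.11455416 0.11638903 0.11694223]
wing dir deg 144.97445618513092
```

View pics/w6.png

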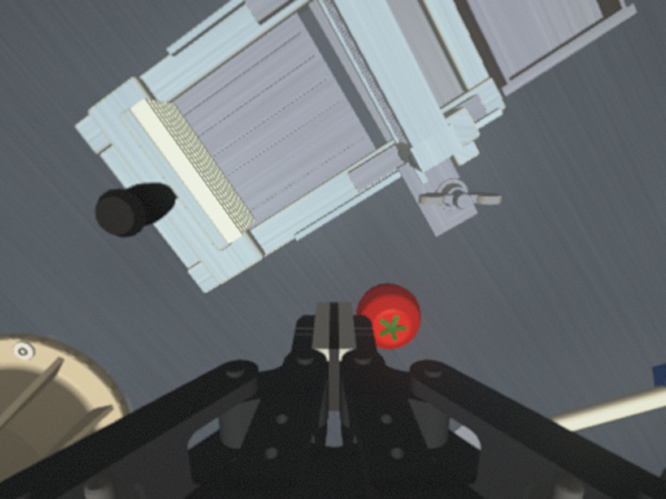

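Emit:
{"method": "move_arm", "body": {
  "moves": [
    [5,10,15,-0.16,0],
    [12,22,35,-0.32,0],
    [18,34,50,-0.48,0],
    [24,45,65,-0.64,0],
    [24,45,65,-0.64,0],
    [24,45,65,-0.64,0],
    [24,45,65,-0.64,0]
  ]
}}

```text
t: 24.08
position: [0.4601, 0.044, 0.3203]
tool_rot: [[0.954, 0.301, -0.002], [0.301, -0.954, -0.0], [-0.002, -0.001, -1.0]]
ft_force: [-0.1, -0.1, -0.5]
width: 0.005
gripper_force: 0.0
```

Run:
```python
from h import *
im,s=pack();C=cloud(im,s);z=C[...,2]
for l,c in (('L',(.5632,.1585)),('R',(.5534,.0072))):
    m=(abs(z-.1045)<.006)&(abs(C[...,0]-c[0])<.018)&(abs(C[...,1]-c[1])<.02)
    r=cv2.minAreaRect(C[m][:,:2].astype(np.float32));print(l,m.sum(),np.round(r[0],4),np.round(r[1],4),r[2])
```

```text
pack [0.5322 0.0849] [0.1684 0.0318] 85.6 x_s -0.0016425578762150335 z 0.13006353955446104
L 424 [0.5633 0.1586] [0.0247 0.0191] 82.26123046875
R 379 [0.5534 0.007 ] [0.0242 0.0187] 85.97477722167969
```

```bash
cat > gap.py <<'E'
from h import *
import pickle,sys
def run(im,s,tag):
    C=cloud(im,s);z=C[...,2];X=(C[...,:2]-[.5338,.0846]);xs=X@[.9978,-.0668];ys=X@[.0668,.9978]
    for l,y0,y1 in(('L',66,82),('Lm',20,60),('Rm',-60,-20),('R',-82,-66)):
        b=(ys*1e3>y0)&(ys*1e3<y1)
        p=b&(abs(z-.13)<.005)&(abs(xs)<.06);g=b&(abs(z-.105)<.004)&(xs>.008)&(xs<.045)
        f=lambda m:np.round(np.percentile(xs[m]*1e3,[3,50,97]),1) if m.sum()>20 else None
        print(tag,l,'pack x',f(p),'lug x',f(g) if abs(y0)>60 else '')
run(*pickle.load(open('w1.pkl','rb')),'w1')
run(*pickle.load(open('w2.pkl','rb')),'w2')
run(*pickle.load(open('w3.pkl','rb')),'w3')
s=arm.sense();im=arm.get_image('wrist');run(im,s,'now')
E
python3 gap.py
```

```text
w1 L pack x [-47.8 -33.3 -19.4] lug x [15.6 24.5 33.1]
w1 Lm pack x [-45.9 -33.4 -21.3] lug x 
w1 Rm pack x [-46.  -33.5 -21.3] lug x 
w1 R pack x [-47.7 -33.2 -19.4] lug x [16.  24.6 33.2]
w2 L pack x [-49.1 -35.9 -20.4] lug x None
w2 Lm pack x [-47.1 -35.9 -21.7] lug x 
w2 Rm pack x [-47.  -36.3 -21.7] lug x 
w2 R pack x [-49.  -35.4 -19.8] lug x None
w3 L pack x [-15.3  -1.7  13.7] lug x [27.2 29.9 31.8]
w3 Lm pack x [-13.6  -1.9  11.4] lug x 
w3 Rm pack x None lug x 
w3 R pack x [-16.8  -7.2  11.2] lug x None
now L pack x [-14.2   0.4  14.3] lug x [16.4 24.7 33.2]
now Lm pack x [-12.6  -0.2  11.9] lug x 
now Rm pack x [-13.4  -1.   11. ] lug x 
now R pack x [-15.6  -1.3  12.6] lug x [15.8 24.6 33.4]
```

Emit:
{"method": "move_arm", "body": {
  "moves": [
    [10,0,-40,-0.15,0],
    [20,-1,-80,-0.3,0],
    [28,-2,-120,-0.3,0],
    [28,-2,-150,-0.3,0],
    [28,-2,-180,-0.3,0],
    [28,-2,-197,-0.3,0],
    [28,-2,-197,-0.3,0],
    [34,-2,-197,-0.3,0],
    [40,-3,-197,-0.3,0],
    [43,-3,-197,-0.3,0],
    [46,-3,-197,-0.3,0]
  ]
}}

```text
t: 25.55
position: [0.5054, 0.0414, 0.1244]
tool_rot: [[1.0, 0.005, -0.003], [0.005, -1.0, -0.0], [-0.003, 0.0, -1.0]]
ft_force: [-8.1, -0.7, 5.1]
width: -0.002
gripper_force: 4.1
```

Emit:
{"method": "move_arm", "body": {
  "moves": [
    [1,0,0,0,0],
    [2,0,0,0,0],
    [2,0,0,0,0]
  ]
}}

```text
t: 25.92
position: [0.5053, 0.0415, 0.124]
tool_rot: [[1.0, 0.005, -0.006], [0.005, -1.0, -0.001], [-0.006, 0.001, -1.0]]
ft_force: [-9.3, -0.3, 6.4]
width: 0.002
gripper_force: 4.4
```

Emit:
{"method": "move_arm", "body": {
  "moves": [
    [1,0,0,0,0],
    [2,0,0,0,0],
    [3,0,0,0,0],
    [3,0,0,0,0]
  ]
}}

```text
t: 26.42
position: [0.5055, 0.0415, 0.1238]
tool_rot: [[1.0, 0.005, -0.011], [0.005, -1.0, -0.001], [-0.011, 0.001, -1.0]]
ft_force: [-15.6, -0.4, 13.2]
width: -0.0
gripper_force: 8.1
```

Emit:
{"method": "move_arm", "body": {
  "moves": [
    [1,0,0,0,0],
    [2,0,0,0,0],
    [3,0,0,0,0],
    [3,0,0,0,0]
  ]
}}

```text
t: 26.92
position: [0.5057, 0.0415, 0.1237]
tool_rot: [[1.0, 0.005, -0.016], [0.005, -1.0, -0.001], [-0.016, 0.001, -1.0]]
ft_force: [-23.8, -2.2, 18.4]
width: 0.004
gripper_force: 11.9
```

Emit:
{"method": "move_arm", "body": {
  "moves": [
    [1,0,0,0,0],
    [2,0,0,0,0],
    [2,0,0,0,0],
    [-4,0,0,0,0],
    [-12,1,0,0,0],
    [-24,1,0,0,0],
    [-27,1,40,0.05,0],
    [-40,1,100,0.15,0],
    [-52,3,150,0.3,0],
    [-55,3,196,0.3,0],
    [-55,3,196,0.3,0],
    [-55,3,196,0.3,0]
  ]
}}

```text
t: 28.42
position: [0.4595, 0.0445, 0.3199]
tool_rot: [[0.954, 0.3, 0.0], [0.3, -0.954, -0.0], [0.0, 0.0, -1.0]]
ft_force: [0.3, 0.6, 0.4]
width: 0.004
gripper_force: 0.0
```

```bash
python3 gap.py | grep now
python3 - <<'E'
from h import *
im,s=pack();print(s['t'],s['position'],s['ft_force'])
C=cloud(im,s);z=C[...,2];d=np.hypot(C[...,0]-.5258,C[...,1]+.0345)
h=(z>.108)&(z<.124)&(d<.034)&(d>.012);q=C[h][:,:2];_,_,V=np.linalg.svd(q-q.mean(0));print('wing',np.percentile(z[h],97),np.degrees(np.arctan2(V[0][1],V[0][0])))
E
```

```text
now L pack x [-14.3   0.1  14.1] lug x [16.5 24.7 33.1]
now Lm pack x [-12.6  -0.2  11.9] lug x 
now Rm pack x [-13.5  -1.   11. ] lug x 
now R pack x [-15.7  -1.1  12.6] lug x [15.9 24.6 33.3]
pack [0.5321 0.0848] [0.1687 0.0319] 85.5 x_s -0.0017508005250549841 z 0.13004215841662126
28.475 [0.45910981 0.04450725 0.31916819] [ 0.16545905  0.30868102 -0.65093563]
wing 0.11695590175203537 144.836907455711
```

Emit:
{"method": "move_arm", "body": {
  "moves": [
    [5,-12,-33,0,0],
    [10,-24,-66,0,0],
    [15,-35,-100,0,0],
    [15,-35,-100,0,0],
    [15,-35,-100,0,0]
  ]
}}

```text
t: 29.15
position: [0.4744, 0.0097, 0.2206]
tool_rot: [[0.954, 0.3, -0.001], [0.3, -0.954, 0.0], [-0.001, -0.0, -1.0]]
ft_force: [-0.3, -0.5, -0.0]
width: -0.001
gripper_force: 0.0
```

```bash
python3 gap.py | grep now
python3 - <<'E'
from h import *
s=arm.sense();im=arm.get_image('wrist')
o=np.array([.5338,.0846])-.077*np.array([.0668,.9978])
u,v=proj(im,[[*(o+.015*np.array([.9978,-.0668])),.115]],s)[0].astype(int);print(u,v)
save(im,'w7.png',(max(0,u-70),max(0,v-60),u+70,v+60),5)
E
```

```text
now L pack x [-14.    0.3  13.9] lug x [14.7 23.9 32.6]
now Lm pack x [-12.5   0.   12. ] lug x 
now Rm pack x [-13.3  -0.8  11.2] lug x 
now R pack x [-15.5  -1.2  12.6] lug x [16.  24.9 33.5]
286 111
```

View pics/w7.png

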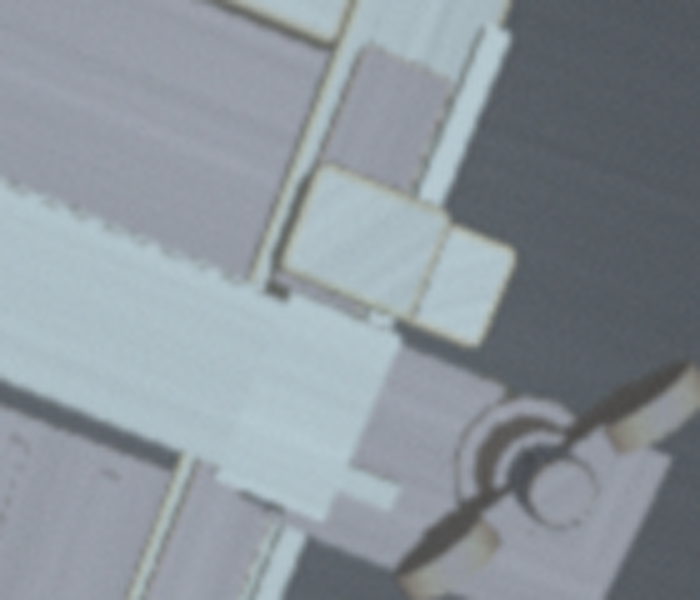

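```bash
python3 -c "
from plant import arm
print(arm.close_job())"
```

```text
the job is handed in; nothing more can be done
None
```

I handed the job in without seeing a verdict. The pack was pushed home with its ear round the stud. Tightening the nut then turned the pack slightly, and pushing again with 24 N or more did not move it, so its middle sits about 1–1.5 mm short of the lugs (limit 2.5 mm). The wing nut is finger-tight at about -0.54 rad, and the arm is clear and touched only the pack and nut.

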